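Feel round the rim of a pine planter

TASK

Check the sanding of the pine planter on the work stand by touch: put your closed fingertips on its top edge above the middle of the handle, run them lightly all the way round the rim, clockwise as seen from above, corners included and without lifting off on the way, until they are back above the handle, and only there take them away. Only touch it: the planter must not be pushed out of place, tipped or lifted, and the things lying around it stay where they are.

Things in the scene. Friction and masses are not known exactly. Their poses are not given: they have to be found in the camera images.
- planter: Open box planter of bare pine, with a zinc liner, loose on the stand's disc, 1.0 to 1.5 kg, turned any way round. Outside 160 mm along its x, 200 mm along y, 90 mm high, walls 18 mm thick, two low runners. One 200 mm face, the -x face, carries a wooden handle batten; the rest are plain. Origin at the centre of the underside, z up. Clockwise from above: handle face, +y end, +x face, -y end.
- rim (a point): Centre of the planter's mouth, level with the rim's flat top (18 mm wide); axes as the planter's. The rim's middle line lies at x = +-71 mm and y = +-91 mm here; the point between the fingertips must follow it within about 15 mm, fingers closed. The wood is stiff, so touch down slowly; 2 to 6 N is a good touch, dragging at over 10 N may rock the box, 25 N fails.
- handle (a point): Centre of the handle batten (80 mm long, 22 mm high, sticking out 18 mm) on the planter's -x face: 89 mm out from the planter's middle, 30 mm below the top of the rim.
- stand: Metal revolving work stand, 90 mm high: round base of 200 mm diameter, column, flat disc of 300 mm diameter on top (top face 90 mm above the bench). Its pivot is clamped: it does not turn or move. Origin at the centre of its underside on the bench, z up.
- glue: White wood-glue bottle standing on the bench beside the stand, 54 mm diameter, 140 mm high; origin at the centre of its underside. To be left alone.
- sander: Cork sanding block with a wooden grip, 110 x 66 x 39 mm, lying on the bench; origin at the centre of its underside, x along its length. To be left alone.
- marker: Marker pen with a cap, 125 mm long, 18 mm thick, lying on the bench along its x; origin at its middle, on the bench. To be left alone.
- tape: Black tape measure, 70 x 34 x 60 mm, standing on the bench; origin at the centre of its underside. To be left alone.

How it is judged:
On the way, in this order (a step that is already met when the one before it is completed fails the run):
1. fingertips touch the rim above the middle of the handle (contact force between the fingers and planter above 0.2 N and x of the grasp point in the frame of rim between -0.091 and -0.051 m and y of the grasp point in the frame of rim between -0.02 and 0.02 m and z of the grasp point in the frame of rim between 0.006 and 0.05 m), for 0.08 s.
2. fingertips touch the rim at the first corner, the +y end of the handle board (contact force between the fingers and planter above 0.2 N and x of the grasp point in the frame of rim between -0.091 and -0.051 m and y of the grasp point in the frame of rim between 0.071 and 0.111 m and z of the grasp point in the frame of rim between 0.006 and 0.05 m), for 0.08 s.
3. fingertips touch the rim in the middle of the +y end board (contact force between the fingers and planter above 0.2 N and x of the grasp point in the frame of rim between -0.02 and 0.02 m and y of the grasp point in the frame of rim between 0.071 and 0.111 m and z of the grasp point in the frame of rim between 0.006 and 0.05 m), for 0.08 s.
4. fingertips touch the rim at the second corner (contact force between the fingers and planter above 0.2 N and x of the grasp point in the frame of rim between 0.051 and 0.091 m and y of the grasp point in the frame of rim between 0.071 and 0.111 m and z of the grasp point in the frame of rim between 0.006 and 0.05 m), for 0.08 s.
5. fingertips touch the rim in the middle of the board opposite the handle (contact force between the fingers and planter above 0.2 N and x of the grasp point in the frame of rim between 0.051 and 0.091 m and y of the grasp point in the frame of rim between -0.02 and 0.02 m and z of the grasp point in the frame of rim between 0.006 and 0.05 m), for 0.08 s.
6. fingertips touch the rim at the third corner (contact force between the fingers and planter above 0.2 N and x of the grasp point in the frame of rim between 0.051 and 0.091 m and y of the grasp point in the frame of rim between -0.111 and -0.071 m and z of the grasp point in the frame of rim between 0.006 and 0.05 m), for 0.08 s.
7. fingertips touch the rim in the middle of the -y end board (contact force between the fingers and planter above 0.2 N and x of the grasp point in the frame of rim between -0.02 and 0.02 m and y of the grasp point in the frame of rim between -0.111 and -0.071 m and z of the grasp point in the frame of rim between 0.006 and 0.05 m), for 0.08 s.
8. fingertips touch the rim at the fourth corner, the -y end of the handle board (contact force between the fingers and planter above 0.2 N and x of the grasp point in the frame of rim between -0.091 and -0.051 m and y of the grasp point in the frame of rim between -0.111 and -0.071 m and z of the grasp point in the frame of rim between 0.006 and 0.05 m), for 0.08 s.
9. fingertips touch the rim above the middle of the handle again (all of step 1), for 0.08 s.
At the end, for the whole second after the job is handed in: The whole rim has been felt once round, in order; the planter stands at rest on the stand within 12 mm of where it stood (its middle and its handle), upright within 0.05 rad; glue bottle, sanding block, marker and tape measure within 15 mm of where they were (distance of each of rim, handle from where it was at the start of the episode below 0.012 m and angle between planter's own z axis and vertical below 0.05 rad and linear speed of planter below 0.02 m/s and angular speed of planter below 0.1 rad/s and distance of each of glue, sander, marker, tape from where it was at the start of the episode below 0.015 m); the robot touches nothing.
It fails at once if the fingertips leave the rim (are about 11 to 26 mm over it) anywhere but above the handle (x of the grasp point in the frame of rim between -0.09 and 0.09 m and y of the grasp point in the frame of rim between -0.11 and 0.11 m and z of the grasp point in the frame of rim between 0.03 and 0.045 m and not (x of the grasp point in the frame of rim between -0.05 and 0.05 m and y of the grasp point in the frame of rim between -0.07 and 0.07 m) and not (x of the grasp point in the frame of rim between -0.2 and -0.03 m and y of the grasp point in the frame of rim between -0.05 and 0.05 m)).
It fails at once if the planter is pressed with 25 N or more (contact force between the fingers and planter above 25 N).
It fails at once if the planter is pushed out of place by 20 mm or more (distance of any of rim, handle from where it was at the start of the episode above 0.02 m).
It fails at once if the planter is lifted off the stand by 10 mm, or tipped (height (world z) of planter above 0.1 m or angle between planter's own z axis and vertical above 0.15 rad).
It fails at once if the glue bottle, sanding block, marker or tape measure is moved by 25 mm or more (distance of any of glue, sander, marker, tape from where it was at the start of the episode above 0.025 m).
It also fails if it takes over 72 s, if anything falls off the work surface, if the arm or the gripper's body presses on something with over 40 N, if the wrist force passes 120 N, or if a joint passes its speed limit or range.

ROBOT

A 6-joint arm with a two-finger parallel gripper is mounted at the origin on the work surface. World frame = base frame: x ahead of the robot, y to its left, z up, the work surface at z = 0. Lengths are in m, angles in rad, forces in N, time in s.
With the tool pointing down it reaches from about 0.35 to 0.85 m from the base axis. Payload 8.1 kg.
Tool frame: the origin (TCP) lies on the centre line of the jaws, within the pads' length; the fingertips stand robot.tips_ahead ahead of it and the grasp point (between the pads) lies 8 mm behind it (robot.tips_ahead is the distance from the TCP to the fingertips, in m); z points along the fingers, y is the direction in which the jaws open and shut (so a half turn about z gives the same grasp; the last joint's range is limited). The gripper opens to 93 mm and grips with 3 to 60 N. Pads are 15 mm wide; open, the fingers measure 128 mm over their backs; the gripper's body (75 mm by 188 mm) begins 65 mm behind the grasp point.
Start: joints at [1.137, 0.13, 1.488, -0, 1.523, -0.085], TCP at [0.205, 0.564, 0.23] pointing down, gripper open.
Joint ranges: [-2.96, 2.96], [-0.89, 2.26], [0.02, 2.5], [-1.34, 4.48], [0, 2.73], [-2.66, 2.66]. Speed limits (rad/s): [2.39, 2.39, 2.79, 3.14, 3.14, 3.14].

INTERFACE

Orientations are given as a rotation vector (axis times angle).
In Python, from plant import monitor, eyes, job, robot gives the robot as it stands.
- The arm moves only by the tool servo_tool, never from a script. Its argument "plan" is a list that holds one entry, the list of rows, each a list of 7 numbers: the closure, from -1 (fully open) to 1 (shut), so that 0 is half open, then the shift along the world's x, y, z in mm, then the turn, a rotation vector about the world's x, y, z in rad. In form: [[[hand, dx, dy, dz, ax, ay, az], ...]]. A call has 1 to 12 rows; each row shifts and turns the commanded pose from where the row before left it; what a row does not reach is not made up. A row lasts 1/10 s, in which the tool goes at most 50 mm and 8.59 degrees, less where a joint would pass 70% of its speed; a pose out of reach is approached as far as the arm can. A call with a gripper value outside its range is refused whole. The fingers move at their own pace and stop on an object; "force" is the grip in N (left out, the last holds). Time passes only in rows, so rows that do not move let the fingers close. It gives the time, the measured TCP pose, the force and the opening at its end, in the units of the state.
- monitor.read_state(): the state, without advancing time (a new reading comes with each control period).
- eyes.read_camera(name): name is "scene" or "top" or "wrist"; returns the picture (480x640x3 uint8, red, green, blue); there is no depth.
- eyes.camera_info(name): a dict with "mtx" (3x3 intrinsics, pixels), "R" (3x3) and "t" (3): a world point X has camera coordinates R X + t. Camera axes: x right, y down, z forward; pixel columns grow to the right and rows downward; lengths in m; the calibration is good to about 2 mm. The wrist camera is an equidistant fisheye: a pixel r from the principal point sees the ray r / f radians off the axis. A picture is of the moment at which its call begins: read the wrist's pose just before it. camera_info takes no time and is no camera call; for the wrist camera it gives the pose at the moment of the call.
- job.close_job(): hands the job in, once; it reports no verdict.
The state is a dict: "t": time; "q": joint angles; "dq": joint speeds; "joint_torque": joint torques, N m; "tool_pos": TCP position; "orientation": TCP orientation; "force": force on the tool from outside, world axes, zero at the start; "wrist_torque": the same for the moment, N m; "opening": finger opening in m.
Only numpy, scipy, OpenCV 4.12 (cv2) and the standard library are available. Lean on these libraries where they do the work, as an engineer would, in place of code of your own. Each camera call takes 0.05 s, during which the arm holds its last target. There are 200 camera calls.

## Working session

There is one attempt and no reset: what is moved stays moved. The work goes in short steps, Python scripts to look and compute and a tool call to move; the robot and the scene stay as the last step left them, time stands still between calls to the robot, and variables do not carry over. Pictures are saved under pics/ and viewed, about 8 in all and at most 12, crops included, and the job is handed in when it is done.

Besides the shell and the picture viewer there is one more tool, called after "Call:" as a command line: name --argument value ..., lists and objects as JSON in quotes. servo_tool: Moves the arm, as the interface text tells. Its arguments: {"type":"object","properties":{"plan":{"type":"array"},"force":{"type":"number"}},"required":["plan"]}

```bash
mkdir -p pics; python3 - <<'E'
from plant import monitor, eyes, job, robot
import cv2
print(monitor.read_state(), robot.tips_ahead)
for n in("top","scene"):
    im=eyes.read_camera(n); cv2.imwrite(f"pics/{n}0.png",im[:,:,::-1])
    print(n,eyes.camera_info(n))
E
```

```text
{'t': 0.0, 'q': array([ 1.13662554e+00,  1.31137665e-01,  1.48926625e+00,  3.30082841e-06,
        1.52296828e+00, -8.54303367e-02]), 'dq': array([ 8.01305798e-04,  8.68875386e-04, -4.28712998e-05, -8.89554974e-04,
        1.52232063e-03,  8.79599157e-05]), 'joint_torque': array([ 6.83760081e-04, -5.59829485e+01, -4.91767824e+01,  7.68968370e-02,
        3.55202460e-02, -1.74468059e-04]), 'tool_pos': array([0.20479871, 0.56339918, 0.2286086 ]), 'orientation': array([-5.44948646e-01, -3.09349898e+00,  2.69976643e-03]), 'force': array([-0.17932017,  0.80249648,  0.17892455]), 'wrist_torque': array([-0.00254114,  0.04063756, -0.0531053 ]), 'opening': 0.09337923347378944} 0.011
top {'mtx': array([[438.02484648,   0.        , 317.31655918],
       [  0.        , 438.02484648, 240.63281212],
       [  0.        ,   0.        ,   1.        ]]), 'R': array([[ 0.01116202, -0.99981126, -0.01590163],
       [-0.99507082, -0.0095392 , -0.098707  ],
       [ 0.09853668,  0.01692501, -0.99498948]]), 't': array([0.05745783, 0.5667893 , 0.88510573])}
scene {'mtx': array([[463.33277828,   0.        , 315.59188137],
       [  0.        , 463.33277828, 237.79056864],
       [  0.        ,   0.        ,   1.        ]]), 'R': array([[-0.61410096,  0.78917517, -0.00908624],
       [ 0.46602708,  0.35330203, -0.81116979],
       [-0.63694487, -0.50237458, -0.58474012]]), 't': array([ 0.30055065, -0.16009455,  1.272353  ])}
```

View pics/top0.png

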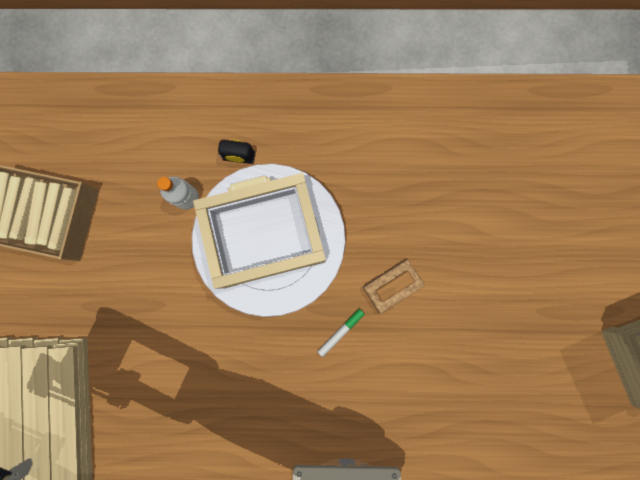

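View pics/scene0.png

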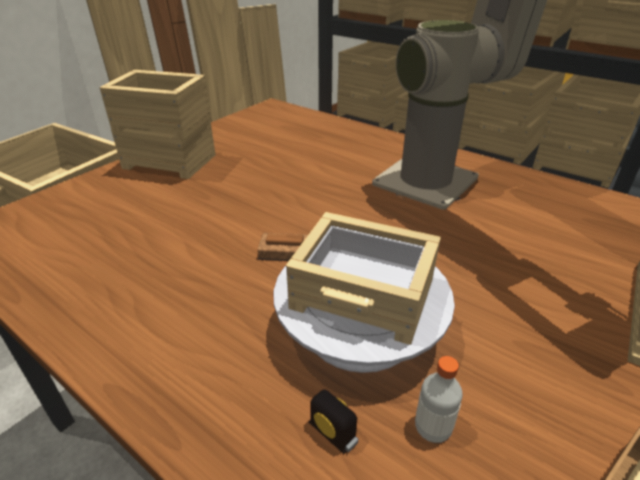

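The top view shows the planter's rim with corners near (195,207), (303,176), (325,260) and (216,287). The handle sticks out at about (250,185), on the side away from the robot. The glue is at (180,192) and the tape at (236,152). The scene view confirms the handle is on the far (+x) face. Next I fit the rim edges.

```bash
cat > h.py <<'E'
import numpy as np, cv2
from plant import monitor, eyes
def ray(n,uv,z,ci=None):
    c=ci or eyes.camera_info(n); d=c["R"].T@np.linalg.inv(c["mtx"])@np.array([uv[0],uv[1],1.]); o=-c["R"].T@c["t"]
    return o+d*(z-o[2])/d[2]
E
python3 - <<'E'
from h import *
im=cv2.imread("pics/top0.png"); hsv=cv2.cvtColor(im,cv2.COLOR_BGR2HSV)
m=cv2.inRange(hsv,(12,45,120),(32,255,255)); roi=np.zeros_like(m); cv2.circle(roi,(268,240),78,255,-1); m&=roi
cs,_=cv2.findContours(m,cv2.RETR_EXTERNAL,cv2.CHAIN_APPROX_NONE); c=max(cs,key=cv2.contourArea)[:,0].astype(float)
P=np.array([(195,207),(303,176),(325,260),(216,287)],float)   # A,B handle side
L=[]
for i in range(4):
    a,b=P[i],P[(i+1)%4]; d=b-a; l=np.hypot(*d); d/=l; n=np.array([-d[1],d[0]])
    s=(c-a)@d/l; e=(c-a)@n
    k=(abs(e)<5)&(s>.06)&(s<.94)
    if i==0: k&=(s<.25)|(s>.75)
    L.append(cv2.fitLine(c[k].astype(np.float32),cv2.DIST_HUBER,0,.01,.01).ravel()); print(k.sum())
def X(p,q): 
    t=np.linalg.solve(np.array([[p[0],-q[0]],[p[1],-q[1]]]),[q[2]-p[2],q[3]-p[3]]); return np.array([p[2]+t[0]*p[0],p[3]+t[0]*p[1]])
C=np.array([X(L[i-1],L[i]) for i in range(4)]); print(C.round(1))
W=np.array([ray("top",u,.18) for u in C])[:,:2]; print(W.round(4),[np.hypot(*(W[i]-W[i-1])).round(4) for i in range(4)])
ctr=W.mean(0); h=(W[0]+W[1])/2-(W[2]+W[3])/2; yy=(W[0]+W[3])/2-(W[1]+W[2])/2
print("centre",ctr,"-x dir",np.degrees(np.arctan2(h[1],h[0])),"side dir",np.degrees(np.arctan2(yy[1],yy[0])))
big=cv2.resize(im[140:330,140:370],None,fx=3.4,fy=3.4,interpolation=cv2.INTER_CUBIC)
for u in C: cv2.circle(big,tuple(int(v) for v in (u-[140,140]+.5)*3.4),3,(0,0,255),-1)
cv2.imwrite("pics/fit.png",big[:600])
for nm,p,z in(("tape",(236,152),.06),("glue",(165,184),.14),("sander",(394,287),.03),("marker",(341,332),.01)): print(nm,ray("top",p,z).round(3))
E
```

```text
23
73
96
79
[[193.5 202.3]
 [302.1 172.6]
 [325.  260.6]
 [214.4 289.1]]
[[0.6169 0.2797]
 [0.6716 0.089 ]
 [0.5165 0.0471]
 [0.4654 0.2374]] [np.float64(0.1573), np.float64(0.1984), np.float64(0.1607), np.float64(0.1971)]
centre [0.56759126 0.16329066] -x dir 15.349373137885484 side dir 105.53148757813406
tape [0.745 0.232 0.06 ]
glue [0.658 0.347 0.14 ]
sander [ 0.472 -0.095  0.03 ]
marker [0.377 0.012 0.01 ]
```

View pics/fit.png

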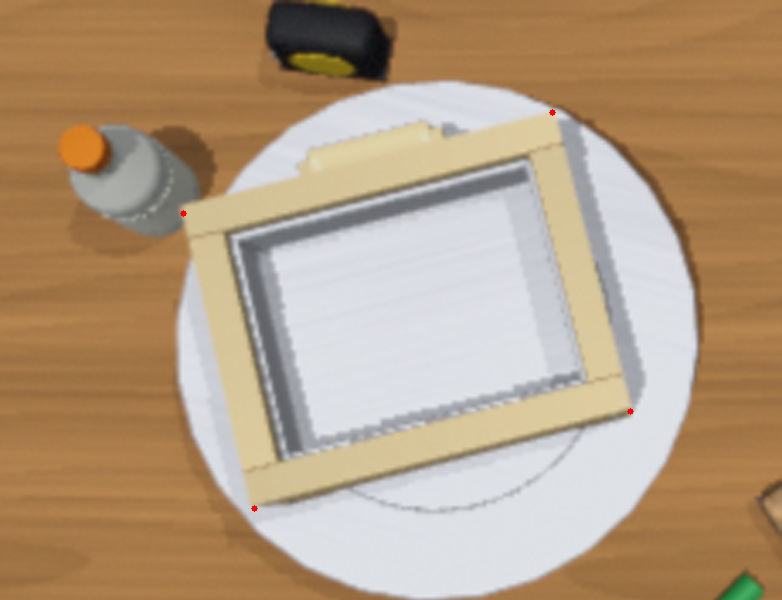

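The fitted sides come out at 157–161 and 197–198 mm, which matches the given 160 × 200. The centre is (0.567, 0.163), with the handle direction at 15.4°. That gives these waypoints:

| Point | x | y |
|---|---|---|
| H (above handle) | .636 | .182 |
| C1 | .660 | .0945 |
| C2 | .523 | .057 |
| C3 | .475 | .232 |
| C4 | .612 | .270 |

I expect contact at a TCP z of about .191.

Call:
servo_tool --plan '[[[1, 0, 0, 35, 0, 0, 0], [1, 0, 0, 35, 0, 0, 0], [1, 22, -19, 0, 0, 0, 0], [1, 22, -19, 0, 0, 0, 0], [1, 22, -19, 0, 0, 0, 0], [1, 22, -19, 0, 0, 0, 0], [1, 22, -19, 0, 0, 0, 0], [1, 22, -19, 0, 0, 0, 0], [1, 22, -19, 0, 0, 0, 0], [1, 22, -19, 0, 0, 0, 0], [1, 22, -19, 0, 0, 0, 0], [1, 22, -19, 0, 0, 0, 0]]]' --force 20

```text
t: 1.3
tool_pos: [0.4256, 0.3729, 0.2991]
orientation: [-0.545, -3.093, 0.001]
force: [0.4, 0.3, -0.1]
opening: 0.0026
```

Call:
servo_tool --plan '[[[1, 22, -19, 0, 0, 0, 0], [1, 22, -19, 0, 0, 0, 0], [1, 22, -19, 0, 0, 0, 0], [1, 22, -19, 0, 0, 0, 0], [1, 22, -19, 0, 0, 0, 0], [1, 22, -19, 0, 0, 0, 0], [1, 22, -19, 0, 0, 0, 0], [1, 22, -19, 0, 0, 0, 0], [1, 22, -19, 0, 0, 0, 0], [1, 13, -20, -20, 0, 0, 0], [1, 0, 0, -20, 0, 0, 0], [1, 0, 0, -20, 0, 0, 0]]]'

```text
t: 2.5
tool_pos: [0.6363, 0.1818, 0.2381]
orientation: [-0.548, -3.092, 0.001]
force: [-0.1, 0.1, -0.2]
opening: 0.0006
```

Call:
servo_tool --plan '[[[1, 0, 0, 0, 0, 0, 0], [1, 0, 0, 0, 0, 0, 0], [1, 0, 0, 0, 0, 0, 0]]]'

```text
t: 2.8
tool_pos: [0.6365, 0.1832, 0.2412]
orientation: [0.544, 3.092, 0.001]
force: [-0.5, -0.5, 0.0]
opening: 0.0005
```

Call:
servo_tool --plan '[[[1, 0, 0, -10, 0, 0, 0], [1, 0, 0, -10, 0, 0, 0], [1, 0, 0, -10, 0, 0, 0], [1, 0, 0, -7, 0, 0, 0], [1, 0, 0, -4, 0, 0, 0], [1, 0, 0, -2, 0, 0, 0], [1, 0, 0, 0, 0, 0, 0], [1, 0, 0, 0, 0, 0, 0]]]'

```text
t: 3.6
tool_pos: [0.6363, 0.1829, 0.1971]
orientation: [0.545, 3.093, 0.0]
force: [-0.2, -0.0, -0.4]
opening: 0.0006
```

```bash
python3 - <<'E'
from h import *
s=[monitor.read_state() for _ in range(1)][0]; print(s["tool_pos"],s["force"])
im=eyes.read_camera("scene")[:,:,::-1]; cv2.imwrite("pics/s1.png",cv2.resize(im[170:370,230:480],None,fx=3,fy=3,interpolation=cv2.INTER_CUBIC))
E
```

```text
[0.63626646 0.18291482 0.19706009] [-0.16169553 -0.03355587 -0.36611422]
```

View pics/s1.png

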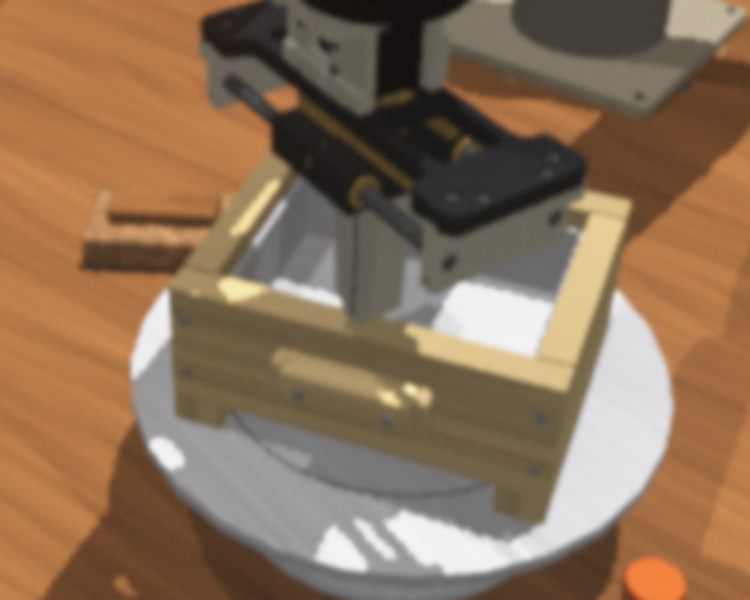

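The closed tips hover just above the rim, over the middle of the handle (crop pixel about (370,315)). I'll lower them slowly.

Call:
servo_tool --plan '[[[1, 0, 0, -0.5, 0, 0, 0], [1, 0, 0, -0.5, 0, 0, 0], [1, 0, 0, -0.5, 0, 0, 0], [1, 0, 0, -0.5, 0, 0, 0], [1, 0, 0, -0.5, 0, 0, 0], [1, 0, 0, -0.5, 0, 0, 0], [1, 0, 0, -0.5, 0, 0, 0], [1, 0, 0, -0.5, 0, 0, 0], [1, 0, 0, 0, 0, 0, 0]]]'

```text
t: 4.55
tool_pos: [0.636, 0.1829, 0.1925]
orientation: [-0.545, -3.094, 0.0]
force: [0.1, 0.7, -0.5]
opening: 0.0006
```

Call:
servo_tool --plan '[[[1, 0, 0, -0.5, 0, 0, 0], [1, 0, 0, -0.5, 0, 0, 0], [1, 0, 0, 0, 0, 0, 0]]]'

```text
t: 4.85
tool_pos: [0.636, 0.1829, 0.1915]
orientation: [-0.545, -3.094, 0.0]
force: [-0.1, 0.7, -0.6]
opening: 0.0006
```

Call:
servo_tool --plan '[[[1, 0, 0, -0.4, 0, 0, 0], [1, 0, 0, -0.4, 0, 0, 0], [1, 0, 0, 0, 0, 0, 0]]]'

```text
t: 5.15
tool_pos: [0.6361, 0.1829, 0.1914]
orientation: [0.545, 3.094, 0.0]
force: [-2.2, -0.5, 4.0]
opening: 0.0005
```

Contact at about 4 N. I'll start dragging toward C1 with a short first step.

Call:
servo_tool --plan '[[[1, 1, -3, 0, 0, 0, 0], [1, 1, -4, 0, 0, 0, 0], [1, 1, -5, 0, 0, 0, 0], [1, 1.4, -5, 0, 0, 0, 0]]]'

```text
t: 5.55
tool_pos: [0.6408, 0.1658, 0.1913]
orientation: [0.545, 3.093, 0.001]
force: [-0.5, 4.7, 5.6]
opening: 0.0001
```

Call:
servo_tool --plan '[[[1, 1.6, -6, 0, 0, 0, 0], [1, 1.6, -6, 0, 0, 0, 0], [1, 1.6, -6, 0, 0, 0, 0], [1, 1.6, -6, 0, 0, 0, 0], [1, 1.6, -6, 0, 0, 0, 0]]]'

```text
t: 6.05
tool_pos: [0.6488, 0.1357, 0.1913]
orientation: [0.545, 3.093, 0.001]
force: [-1.3, 4.1, 5.1]
opening: 0.0003
```

Call:
servo_tool --plan '[[[1, 1.6, -6, 0, 0, 0, 0], [1, 1.6, -6, 0, 0, 0, 0], [1, 1.6, -6, 0, 0, 0, 0], [1, 1.6, -6, 0, 0, 0, 0], [1, 1.6, -6, 0, 0, 0, 0], [1, 1.6, -6, 0, 0, 0, 0], [1, 1, -4, 0, 0, 0, 0], [1, 0, 0, 0, 0, 0, 0]]]'

```text
t: 6.85
tool_pos: [0.6595, 0.0949, 0.1914]
orientation: [0.546, 3.093, 0.0]
force: [-0.8, 1.9, 5.0]
opening: 0.0002
```

Call:
servo_tool --plan '[[[1, -3, -0.8, 0, 0, 0, 0], [1, -6, -1.7, 0, 0, 0, 0], [1, -6, -1.7, 0, 0, 0, 0], [1, -6, -1.6, 0, 0, 0, 0], [1, -6, -1.7, 0, 0, 0, 0], [1, -6, -1.7, 0, 0, 0, 0]]]'

```text
t: 7.45
tool_pos: [0.6259, 0.0864, 0.1913]
orientation: [0.545, 3.093, 0.0]
force: [2.9, 1.0, 4.6]
opening: 0.0007
```

Call:
servo_tool --plan '[[[1, -6, -1.6, 0, 0, 0, 0], [1, -6, -1.7, 0, 0, 0, 0], [1, -6, -1.7, 0, 0, 0, 0], [1, -6, -1.6, 0, 0, 0, 0], [1, -6, -1.7, 0, 0, 0, 0], [1, -6, -1.7, 0, 0, 0, 0], [1, -6, -1.6, 0, 0, 0, 0], [1, -6, -1.7, 0, 0, 0, 0]]]'

```text
t: 8.25
tool_pos: [0.5779, 0.0731, 0.1913]
orientation: [0.545, 3.092, 0.0]
force: [4.4, 1.4, 5.5]
opening: 0.0007
```

Call:
servo_tool --plan '[[[1, -6, -1.7, 0.02, 0, 0, 0], [1, -6, -1.7, 0.02, 0, 0, 0], [1, -6, -1.7, 0.02, 0, 0, 0], [1, -6, -1.7, 0, 0, 0, 0], [1, -6, -1.7, 0, 0, 0, 0], [1, -6, -1.7, 0, 0, 0, 0], [1, -6, -1.7, 0, 0, 0, 0], [1, -6, -1.7, 0, 0, 0, 0], [1, -5, -1.5, 0, 0, 0, 0], [1, -1, -0.3, 0, 0, 0, 0]]]'

```text
t: 9.25
tool_pos: [0.5237, 0.0577, 0.1912]
orientation: [0.545, 3.093, 0.0]
force: [3.1, 0.9, 4.4]
opening: 0.0001
```

```bash
python3 - <<'E'
from h import *
im=eyes.read_camera("top")[:,:,::-1]
print(monitor.read_state()["tool_pos"],monitor.read_state()["force"])
a=cv2.imread("pics/top0.png")[140:320,150:370]; b=im[140:320,150:370]
cv2.imwrite("pics/t2.png",cv2.resize(np.hstack([a,b]),None,fx=1.8,fy=1.8,interpolation=cv2.INTER_CUBIC))
E
```

```text
[0.52369517 0.05774153 0.19127678] [0.95653006 0.19831324 6.98666399]
```

View pics/t2.png

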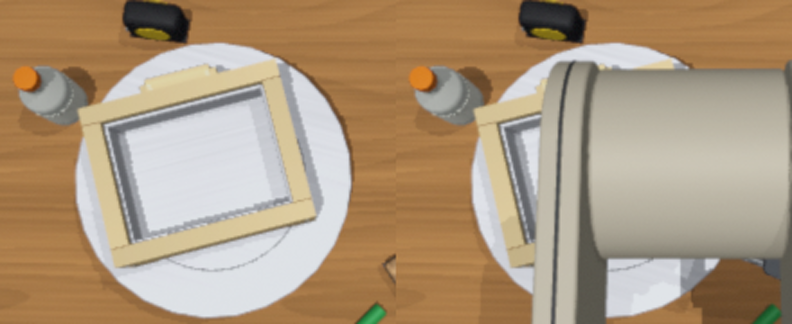

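The planter's visible left corners haven't moved: (79,110) before, (475−396,110) now. Next is the board opposite the handle, toward C3.

Call:
servo_tool --plan '[[[1, -0.8, 3, 0.1, 0, 0, 0], [1, -1.6, 6, 0, 0, 0, 0], [1, -1.7, 6, 0, 0, 0, 0], [1, -1.6, 6, 0, 0, 0, 0], [1, -1.7, 6, 0, 0, 0, 0], [1, -1.6, 6, 0, 0, 0, 0], [1, -1.7, 6, 0, 0, 0, 0]]]'

```text
t: 10.0
tool_pos: [0.513, 0.0956, 0.1913]
orientation: [0.546, 3.093, -0.004]
force: [1.0, -4.7, 7.5]
opening: 0.0005
```

Call:
servo_tool --plan '[[[1, -1.6, 6, 0.1, 0, 0, 0], [1, -1.7, 6, 0.1, 0, 0, 0], [1, -1.6, 6, 0, 0, 0, 0], [1, -1.7, 6, 0, 0, 0, 0], [1, -1.6, 6, 0, 0, 0, 0], [1, -1.7, 6, 0, 0, 0, 0], [1, -1.6, 6, 0, 0, 0, 0]]]'

```text
t: 10.7
tool_pos: [0.5014, 0.1376, 0.1913]
orientation: [0.546, 3.093, -0.004]
force: [1.5, -5.2, 6.8]
opening: 0.001
```

Call:
servo_tool --plan '[[[1, -1.6, 6, 0.1, 0, 0, 0], [1, -1.7, 6, 0.1, 0, 0, 0], [1, -1.6, 6, 0, 0, 0, 0], [1, -1.7, 6, 0, 0, 0, 0], [1, -1.6, 6, 0, 0, 0, 0], [1, -1.7, 6, 0, 0, 0, 0], [1, -1.6, 6, 0, 0, 0, 0]]]'

```text
t: 11.4
tool_pos: [0.4898, 0.1797, 0.1913]
orientation: [-0.546, -3.094, 0.004]
force: [1.1, -3.9, 4.9]
opening: 0.0007
```

Call:
servo_tool --plan '[[[1, -1.7, 6, 0, 0, 0, 0], [1, -1.7, 6, 0, 0, 0, 0], [1, -1.7, 6, 0, 0, 0, 0], [1, -1.7, 6, 0, 0, 0, 0], [1, -1.7, 6, 0, 0, 0, 0], [1, -1.7, 6, 0, 0, 0, 0]]]'

```text
t: 12.0
tool_pos: [0.4797, 0.2156, 0.1912]
orientation: [0.546, 3.094, -0.004]
force: [0.9, -4.5, 6.4]
opening: 0.0004
```

Call:
servo_tool --plan '[[[1, -1.7, 6, 0.1, 0, 0, 0], [1, -1.7, 6, 0, 0, 0, 0], [1, -1.3, 4.4, 0, 0, 0, 0], [1, 0, 0, 0, 0, 0, 0]]]'

```text
t: 12.4
tool_pos: [0.4748, 0.2327, 0.1913]
orientation: [-0.545, -3.093, 0.003]
force: [0.1, -0.9, 6.0]
opening: 0.0002
```

Call:
servo_tool --plan '[[[1, 3, 0.8, 0.05, 0, 0, 0], [1, 6, 1.6, 0, 0, 0, 0], [1, 6, 1.7, 0, 0, 0, 0], [1, 6, 1.6, 0, 0, 0, 0], [1, 6, 1.7, 0, 0, 0, 0], [1, 6, 1.6, 0, 0, 0, 0], [1, 6, 1.7, 0, 0, 0, 0]]]'

```text
t: 13.1
tool_pos: [0.5126, 0.2432, 0.1913]
orientation: [-0.544, -3.09, 0.004]
force: [-8.0, -2.3, 9.7]
opening: 0.0005
```

Call:
servo_tool --plan '[[[1, 3, 0.8, 0.2, 0, 0, 0], [1, 4, 1.1, 0.15, 0, 0, 0], [1, 6, 1.7, 0.05, 0, 0, 0], [1, 6, 1.6, 0, 0, 0, 0]]]'

```text
t: 13.5
tool_pos: [0.5318, 0.2484, 0.1913]
orientation: [-0.544, -3.091, 0.004]
force: [-5.3, -0.8, 7.2]
opening: 0.0003
```

Call:
servo_tool --plan '[[[1, 6, 1.6, 0.15, 0, 0, 0], [1, 6, 1.7, 0.1, 0, 0, 0], [1, 6, 1.6, 0, 0, 0, 0], [1, 6, 1.7, 0, 0, 0, 0], [1, 6, 1.6, 0, 0, 0, 0]]]'

```text
t: 14.0
tool_pos: [0.5637, 0.2574, 0.1916]
orientation: [-0.545, -3.093, 0.001]
force: [-0.8, 0.3, -0.2]
opening: 0.0005
```

The fingers are now about 0.2 mm off the wood, far short of the 11 mm lift-off limit. I'll bring them back into contact right away without moving on.

Call:
servo_tool --plan '[[[1, 0, 0, -0.15, 0, 0, 0], [1, 0, 0, -0.15, 0, 0, 0], [1, 0, 0, -0.1, 0, 0, 0]]]'

```text
t: 14.3
tool_pos: [0.5633, 0.2575, 0.1916]
orientation: [-0.545, -3.094, 0.0]
force: [0.4, -0.5, 0.5]
opening: 0.0006
```

Call:
servo_tool --plan '[[[1, 0, 0, -0.15, 0, 0, 0], [1, 0, 0, -0.15, 0, 0, 0], [1, 0, 0, 0, 0, 0, 0]]]'

```text
t: 14.6
tool_pos: [0.5633, 0.2575, 0.1915]
orientation: [0.545, 3.094, 0.0]
force: [1.0, -0.1, 0.0]
opening: 0.0006
```

Call:
servo_tool --plan '[[[1, 0, 0, -0.15, 0, 0, 0], [1, 0, 0, -0.15, 0, 0, 0], [1, 0, 0, 0, 0, 0, 0]]]'

```text
t: 14.9
tool_pos: [0.5634, 0.2575, 0.1913]
orientation: [0.545, 3.094, -0.0]
force: [-1.0, -0.4, 0.8]
opening: 0.0004
```

Call:
servo_tool --plan '[[[1, 0, 0, -0.15, 0, 0, 0], [1, 0, 0, -0.1, 0, 0, 0], [1, 0, 0, 0, 0, 0, 0]]]'

```text
t: 15.2
tool_pos: [0.5635, 0.2575, 0.1913]
orientation: [0.545, 3.094, 0.0]
force: [-3.0, -1.6, 3.7]
opening: 0.0004
```

Contact is back at 3.7 N. To be sure of the middle of the −y board (centre at about .543, .251), I'll slide back 15 mm in contact before going on.

Call:
servo_tool --plan '[[[1, -4, -1.1, 0, 0, 0, 0], [1, -5, -1.4, 0, 0, 0, 0], [1, -5, -1.3, 0, 0, 0, 0], [1, 0, 0, 0, 0, 0, 0]]]'

```text
t: 15.6
tool_pos: [0.5489, 0.2535, 0.1913]
orientation: [0.545, 3.094, 0.0]
force: [-0.5, -0.1, 5.5]
opening: 0.0006
```

Call:
servo_tool --plan '[[[1, 3, 0.8, 0, 0, 0, 0], [1, 6, 1.6, 0, 0, 0, 0], [1, 6, 1.6, 0, 0, 0, 0], [1, 6, 1.6, 0, 0, 0, 0]]]'

```text
t: 16.0
tool_pos: [0.5694, 0.2591, 0.1913]
orientation: [-0.544, -3.092, 0.002]
force: [-8.5, -2.3, 10.1]
opening: 0.0004
```

Call:
servo_tool --plan '[[[1, 3, 0.8, 0.15, 0, 0, 0], [1, 3, 0.8, 0.1, 0, 0, 0], [1, 3, 0.8, 0, 0, 0, 0]]]'

```text
t: 16.3
tool_pos: [0.5784, 0.2615, 0.1913]
orientation: [-0.544, -3.092, 0.002]
force: [-5.5, -1.6, 7.7]
opening: 0.0003
```

Call:
servo_tool --plan '[[[1, 3, 0.8, 0.1, 0, 0, 0], [1, 3, 0.8, 0, 0, 0, 0], [1, 3, 0.8, 0, 0, 0, 0], [1, 3, 0.8, 0, 0, 0, 0]]]'

```text
t: 16.7
tool_pos: [0.5904, 0.2647, 0.1913]
orientation: [-0.544, -3.092, 0.002]
force: [-5.8, -1.9, 7.6]
opening: 0.0003
```

Call:
servo_tool --plan '[[[1, 3, 0.8, 0.1, 0, 0, 0], [1, 3, 0.8, 0, 0, 0, 0], [1, 3, 0.8, 0, 0, 0, 0], [1, 3, 0.8, 0, 0, 0, 0]]]'

```text
t: 17.1
tool_pos: [0.6025, 0.2679, 0.1913]
orientation: [-0.544, -3.092, 0.002]
force: [-6.0, -1.6, 6.7]
opening: 0.0005
```

Call:
servo_tool --plan '[[[1, 3, 0.8, 0, 0, 0, 0], [1, 3, 0.8, 0, 0, 0, 0], [1, 3, 0.8, 0, 0, 0, 0], [1, 0, 0, 0, 0, 0, 0]]]'

```text
t: 17.5
tool_pos: [0.6119, 0.2704, 0.1913]
orientation: [-0.545, -3.092, 0.001]
force: [-2.4, -0.7, 5.7]
opening: 0.0003
```

Call:
servo_tool --plan '[[[1, 0.8, -3, 0, 0, 0, 0], [1, 1.4, -5, 0, 0, 0, 0], [1, 1.4, -5, 0, 0, 0, 0], [1, 1.4, -5, 0, 0, 0, 0], [1, 1.4, -5, 0, 0, 0, 0]]]'

```text
t: 18.0
tool_pos: [0.619, 0.247, 0.1914]
orientation: [-0.545, -3.094, -0.0]
force: [-0.1, 2.8, 2.9]
opening: 0.0002
```

Call:
servo_tool --plan '[[[1, 1.4, -5, -0.05, 0, 0, 0], [1, 1.4, -5, 0, 0, 0, 0], [1, 1.4, -5, 0, 0, 0, 0], [1, 1.4, -5, 0, 0, 0, 0], [1, 1.4, -5, 0, 0, 0, 0]]]'

```text
t: 18.5
tool_pos: [0.626, 0.222, 0.1914]
orientation: [-0.545, -3.094, 0.0]
force: [-0.4, 3.3, 3.9]
opening: 0.0002
```

Call:
servo_tool --plan '[[[1, 1.4, -5, 0, 0, 0, 0], [1, 1.4, -5, 0, 0, 0, 0], [1, 1.4, -5, 0, 0, 0, 0], [1, 1.4, -5, 0, 0, 0, 0], [1, 1.4, -5, 0, 0, 0, 0], [1, 1.4, -5, 0, 0, 0, 0]]]'

```text
t: 19.1
tool_pos: [0.6343, 0.1921, 0.1913]
orientation: [-0.545, -3.094, -0.0]
force: [-1.2, 3.0, 3.1]
opening: 0.0007
```

Call:
servo_tool --plan '[[[1, 1.4, -5, 0, 0, 0, 0], [1, 1, -4, 0, 0, 0, 0], [1, 0, 0, 0, 0, 0, 0], [1, 0, 0, 0, 0, 0, 0]]]'

```text
t: 19.5
tool_pos: [0.6369, 0.1825, 0.1913]
orientation: [0.546, 3.093, -0.002]
force: [0.9, -3.7, 3.3]
opening: 0.0005
```

The fingers are back above the handle in contact (3.3 N). I'll lift straight up and clear the view.

Call:
servo_tool --plan '[[[1, 0, 0, 2, 0, 0, 0], [1, 0, 0, 6, 0, 0, 0], [1, 0, 0, 12, 0, 0, 0], [1, 0, 0, 20, 0, 0, 0], [1, 0, 0, 25, 0, 0, 0], [1, 0, 0, 25, 0, 0, 0], [1, 0, 0, 20, 0, 0, 0], [1, 0, 0, 0, 0, 0, 0]]]'

```text
t: 20.3
tool_pos: [0.6382, 0.184, 0.3066]
orientation: [0.544, 3.087, 0.004]
force: [-0.0, -0.4, 1.1]
opening: 0.0003
```

Call:
servo_tool --plan '[[[1, -25, 22, 0, 0, 0, 0], [1, -25, 22, 0, 0, 0, 0], [1, -25, 22, 0, 0, 0, 0], [1, -25, 22, 0, 0, 0, 0], [1, -25, 22, 0, 0, 0, 0], [1, -25, 22, 0, 0, 0, 0], [1, -25, 22, 0, 0, 0, 0], [1, -25, 22, 0, 0, 0, 0], [1, -25, 22, 0, 0, 0, 0], [1, -25, 22, 0, 0, 0, 0], [1, -25, 22, 0, 0, 0, 0], [1, -25, 22, 0, 0, 0, 0]]]'

```text
t: 21.5
tool_pos: [0.3352, 0.448, 0.3003]
orientation: [-0.545, -3.093, 0.002]
force: [0.5, 0.5, -0.3]
opening: 0.0007
```

Call:
servo_tool --plan '[[[1, -25, 22, 0, 0, 0, 0], [1, -25, 22, 0, 0, 0, 0], [1, -25, 22, 0, 0, 0, 0], [1, -25, 22, 0, 0, 0, 0], [1, -15, 10, 0, 0, 0, 0], [1, 0, 0, 0, 0, 0, 0], [1, 0, 0, 0, 0, 0, 0], [1, 0, 0, 0, 0, 0, 0]]]'

```text
t: 22.3
tool_pos: [0.2224, 0.5449, 0.3009]
orientation: [0.546, 3.094, -0.001]
force: [-0.4, 0.5, 0.3]
opening: 0.0005
```

```bash
python3 - <<'E'
from h import *
b=np.ascontiguousarray(eyes.read_camera("top")[:,:,::-1]); a=cv2.imread("pics/top0.png")
(dx,dy),r=cv2.phaseCorrelate(*[cv2.cvtColor(i[160:300,185:335],cv2.COLOR_BGR2GRAY).astype(np.float64) for i in(a,b)])
print("shift px",dx,dy,r,monitor.read_state()["force"])
a=a[120:370,150:440]; b=b[120:370,150:440]
cv2.imwrite("pics/t3.png",cv2.resize(np.hstack([b,cv2.absdiff(a,b)]),None,fx=1.35,fy=1.35))
E
```

```text
shift px 0.006434311461688935 -0.0009922202409029524 0.9994919707730148 [ 0.04529545 -0.38099355  0.51746095]
```

View pics/t3.png

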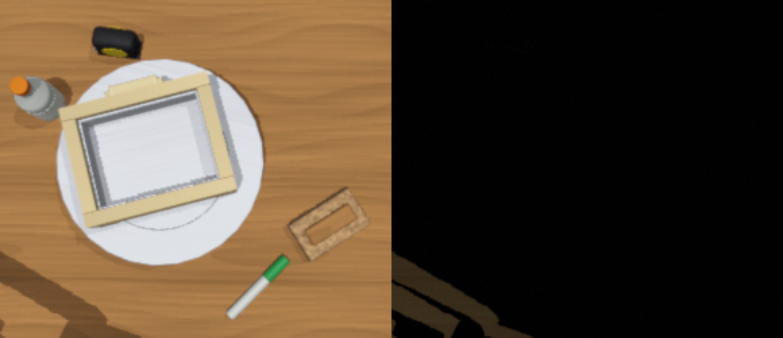

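The difference image shows only the arm's shadow, at bottom left. The planter and the four objects have not moved (planter shift 0.01 px). Handing in.

```bash
python3 -c "
from plant import job
print(job.close_job())"
```

```text
the job is handed in; nothing more can be done
None
```

The closed fingertips touched down above the handle, went clockwise round the whole rim through all four corners, and lifted off only above the handle again. I handed the job in at about 22 s of the 72 s allowed.

- **Force:** readings were mostly 3–7 N. Partway along the −y end board they peaked at 9.7–10.1 N, at or just over the 10 N guideline but well under the 25 N limit. Force was read only at the end of each move, so short peaks in between may have gone unseen.
- **Contact gap:** near the middle of the −y end board, contact was lost for about 1 s after I eased the pressure too far. The tips were at most about 0.3 mm off the wood, against the 11 mm lift-off limit. I pressed back down on the spot, slid back 15 mm in contact over the middle of that board, and went on.
- **Last check:** the top camera's before-and-after pictures show a planter shift of about 0.01 pixel. The glue, sander, marker and tape have not moved, and the arm is clear of everything. The hand-in itself reports no verdict.

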